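# Level the pasta-drying rack and lay its rod

## Robot

A 7-joint arm with a two-finger parallel gripper is mounted at the origin on a cart in front of the work surface, level with it; the furniture and walls round the work are solid. World frame = base frame: x ahead of the robot, y to its left, z up, the work surface at z = 0. Lengths are in m, angles in rad, forces in N, time in s.
With the tool pointing down it reaches from about 0.425 to 0.925 m from the base axis. Payload 6.8 kg.
Tool frame: the origin (TCP) lies at the very end of the fingers, on their centre line; the grasp point (between the pads) lies 19 mm behind it; z points along the fingers, y is the line along which they close (so a half turn about z gives the same grasp; the last joint's range is limited). The gripper opens to 85 mm and grips with 20 to 120 N. Pads are 22 mm wide; open, the fingers measure 114 mm over their backs; the gripper's body (76 mm by 85 mm) begins 54 mm behind the grasp point. The pads swing forward as they close: fully open they stand 13 mm farther back than shut.
Start: joints at [1.128, 0.477, 0.022, 1.555, -0.011, 1.109, -0.083], TCP at [0.222, -0.638, 0.197] pointing down, gripper open.
Joint ranges: [-2.96, 2.96], [-0.34, 2.1], [-1.41, 1.46], [0.24, 2.44], [-1.37, 4.51], [0.17, 1.92], [-2.96, 2.96]. Speed limits (rad/s): [2.39, 2.39, 3.14, 3.14, 3.14, 3.14, 3.14].

## Interface

Orientations are given as a unit quaternion [w, x, y, z].
In Python, from station import bot gives the robot as it stands.
- The arm moves only by the tool apply_moves, never from a script. Its argument "deltas" is a list of rows, each a list of 3 entries, a list of its own where there are three numbers: the closure, from 0 (fully open) to 1 (shut), then the shift along the tool's x, y, z in units of 0.2 m (1.0 is 0.2 m), then the turn about the tool's z in units of 2 pi rad (1.0 is 2 pi rad). A call has 1 to 12 rows; each row is the pose to reach, as a shift and turn from the pose commanded when the call began, along the tool's axes at that moment, turning the shorter way round; what a row does not reach only later rows make up. A row lasts 1/10 s, in which the tool goes at most 50 mm and 8.59 degrees, less where a joint would pass 70% of its speed; a pose out of reach is approached as far as the arm can. A call with a number of a shift or a turn outside -1 to 1 is refused whole. A call with a gripper value outside its range is refused whole. The fingers move at their own pace and stop on an object; "squeeze" is the grip in N (left out, the last holds). Time passes only in rows, so rows that repeat a pose let the fingers close. It gives the time, the measured TCP pose, the force, the opening and the grip force at its end, in the units of the state.
- bot.get_obs(): the state, without advancing time (a new reading comes with each control period).
- bot.read_camera(name): name is "side" or "top" or "wrist"; returns a dict with "color" (480x640x3 uint8, red, green, blue), "intrinsics" (3x3 intrinsics, pixels), "pose" (4x4, takes a point from camera to world coordinates); the wrist camera has in their place "hand_eye" (4x4, takes a point from camera to tool coordinates, whose origin is the TCP and whose axes are the flange's). Camera axes: x right, y down, z forward; pixel columns grow to the right and rows downward; lengths in m; the calibration is good to about 2 mm. A picture is of the moment at which its call begins: read the wrist's pose just before it. There is no depth.
- bot.hand_in(): hands the job in; it is judged then, once.
Trained networks look in a picture, given as the dict that the camera call returned (one of the last four; its "shot" number tells which), for a name from the list of things; names that differ only in an ending like _2 or _b are one class to them, and where a whole thing is asked for, a point or a joint stands for the part that bears it (a point fixed in the world has none). Each returns a list of dicts, best first, with "confidence" (0 to 1); they miss things now and then, are a little off and sometimes report something else, mostly with a low value. They report only what shows in the picture. A call takes as long as a camera call. They do not tell look-alikes from the thing itself.
- bot.look_for(picture, target): "point" ([x, y, z] in m, in world coordinates, good to about 4 mm: the middle of the surface that is visible of it).
The state is a dict: "t": time; "q": joint angles; "joint_vel": joint speeds; "joint_torque": joint torques, N m; "eef_pos": TCP position; "tool_rot": TCP orientation; "contact_force": force on the tool from outside, world axes, zero at the start; "torque": the same for the moment, N m; "gripper_width": opening from 0.0 (shut) to 1.0 (fully open); "grasp_force": force on a finger pad.
Only numpy, scipy, OpenCV 4.12 (cv2) and the standard library are available. Lean on these libraries where they do the work, as an engineer would, in place of code of your own. Each camera call takes 0.05 s, during which the arm holds its last target. There are 200 camera calls.

## Task

One post of the pasta-drying rack stands a hole higher than its mate: press the spring button on the taller post's head and slide its tube down to the very next hole, no farther, so that it latches there with the button sprung out again and the two posts are level. Then lay the loose square wooden rod level across both posts, down in their two forks, about equally far out at both ends. Leave the shorter post at its height and do not shift the spoon, the honey jar or the salt shaker.

Things in the scene. Friction and masses are not known exactly. Their poses are not given: they have to be found in the camera images.
- rack: Wooden base board of the rack, 230 x 260 x 16 mm, fixed. Origin at the centre of its underside; x across its depth, away from the robot, y along its width, z up. Two identical telescoping posts stand on it, their feet at x = -75 mm, y = +90 and -90 mm (which is which varies), both rising away from the robot at 40 degrees to the board.
- post_p: Post P, the taller at the start; origin at its foot, axes as the board's. Fixed metal sleeve 32 mm thick, three holes 30 mm apart on top; in it a steel tube with a black head 62 mm wide. In the head's sloping upper face is a button; a ridge across the head before it, 24 mm tall, to push against; behind it a steel arm with an upright U fork hanging over it: the tool must lean like the button.
- tube_p (a joint): Slide of post P's tube, m. 0 = top hole (start), 0.030 = next hole, 0.060 = lowest; grows as the tube goes down into its sleeve, along (-0.766, 0, -0.643) in the board's frame. About 2.5 mm of play either way in a hole. 8 N of friction holds it anywhere; it does not sink by itself. A spring pin joined to the button locks it in each hole until the button is more than 4 mm in.
- tube_q (a joint): The same for post Q, the shorter post, which starts locked in the middle hole (0.030).
- button_p (a joint): Post P's button, m: 0 = out (pin home), 0.006 = fully in; pressed along (0.643, 0, -0.766) in the board's frame, square to the tube; 2.4 N to start, 4.8 N fully in. Held in, it lets the tube pass the next hole. Let go between holes it stays 4 mm in; pushing the head on (ridge) with the button free takes the tube to the next hole, where it stops dead and the button springs out.
- button_q (a joint): The same for post Q's button.
- press_p (a point): Centre of the top face of post P's button, 26 mm across, 8 mm proud of the head's sloping face when out, 2 mm when fully in. Along the tube, the ridge's near side is 21 mm from it (down-tube side), the fork's arm 34 mm (up-tube side); the ridge stands 16 mm higher than the button's top when out; open to both sides (y). Axes parallel to the board's.
- press_q (a point): The same for post Q's button.
- seat_p (a point): Centre of the floor of post P's fork, on which the rod lies. The fork opens upwards; its slot runs along board y, is 24 mm wide between two prongs 22 mm high and 14 mm long in y. It lies 13 mm behind (+x) and 53 mm above the button's top and moves with the head. Axes parallel to the board's.
- seat_q (a point): The same for post Q's fork.
- rod_center (a point): Centre of the loose plain light-wood rod, 240 x 14 x 14 mm, 50 g; its x axis runs along the rod, z up. It lies on the worktop to the right of the rack.
- wooden_spoon: Wooden spoon, 304 x 45 x 14 mm, lying on the worktop right of the rod; a bystander.
- salt_shaker: Clear salt shaker with a grey cap, 44 mm thick and 90 mm tall, standing on the board between the posts; origin at its underside; a bystander.
- jar_honey: Honey jar with a lid, 60 mm thick and 86 mm tall, right of and behind the rack; origin at its underside; a bystander.
There are look-alikes about, which are no part of the job. Of the things shaped like the part that bears rod_center, the wooden one is meant.

How it is judged:
By the outcome, as a careful person would: the job done as asked, in the order asked, and still so for the second after the job is handed in, with the robot touching nothing.
It also fails if it takes over 54 s, if anything falls off the work surface, if the arm or the gripper's body presses on something with over 40 N, if the wrist force passes 120 N, or if a joint passes its speed limit or range.

## Working session

There is one attempt and no reset: what is moved stays moved. The work goes in short steps, Python scripts to look and compute and a tool call to move; the robot and the scene stay as the last step left them, time stands still between calls to the robot, and variables do not carry over. Pictures are saved under pics/ and viewed, at most 10 in all, crops included, and the job is handed in when it is done.

Besides the shell and the picture viewer there is one more tool, called by a JSON object that holds its "name" and its "arguments". apply_moves: Moves the arm, as the interface text tells. Its arguments: {"type":"object","properties":{"deltas":{"type":"array","items":{"type":"array"}},"squeeze":{"type":"number"}},"required":["deltas"]}

```bash
ls; mkdir -p pics
cat > h.py <<'E'
import numpy as np, cv2
from station import bot
from scipy.spatial.transform import Rotation as R
def rot(o): w,x,y,z=o["tool_rot"]; return R.from_quat([x,y,z,w])
def save(p,n): cv2.imwrite('pics/'+n,p["color"][:,:,::-1])
def proj(p,pt,o=None):
    K=np.array(p["intrinsics"]); 
    if "pose" in p: T=np.array(p["pose"])
    else:
        T=np.eye(4);T[:3,:3]=rot(o).as_matrix();T[:3,3]=o["eef_pos"];T=T@np.array(p["hand_eye"])
    c=np.linalg.inv(T)@np.append(pt,1); u=K@c[:3]; return u[:2]/u[2]
def ray(p,uv,z,o=None):
    K=np.array(p["intrinsics"])
    if "pose" in p: T=np.array(p["pose"])
    else:
        T=np.eye(4);T[:3,:3]=rot(o).as_matrix();T[:3,3]=o["eef_pos"];T=T@np.array(p["hand_eye"])
    d=T[:3,:3]@np.linalg.inv(K)@np.array([*uv,1.]); return T[:3,3]+d*(z-T[2,3])/d[2]
E
python3 - <<'E'
from h import *
o=bot.get_obs(); print(o)
for c in ("top","side"):
    p=bot.read_camera(c); save(p,c+'0.png'); print(c,np.round(p["pose"],3).tolist(),np.round(p["intrinsics"],1).tolist())
    for t in ("rack","post_p","press_p","press_q","seat_p","rod_center","wooden_spoon","salt_shaker","jar_honey"):
        print(t,[(np.round(d["point"],3).tolist(),round(d["confidence"],2)) for d in bot.look_for(p,t)][:5])
E
```

```text
pics
{'t': 0.0, 'q': array([ 1.1278881 ,  0.47780286,  0.02235921,  1.55645779, -0.01148381,
        1.10927634, -0.08310566]), 'joint_vel': array([-8.66730811e-04, -1.01729377e-03,  2.38218307e-03,  2.04805890e-04,
        2.73933859e-04, -4.37077231e-04, -3.61246687e-05]), 'joint_torque': array([-8.72091405e-04, -5.96447682e+01,  1.60785321e+00, -2.81191099e+01,
        1.26210760e-02,  9.39032121e-03, -1.76193583e-05]), 'eef_pos': array([ 0.22154853, -0.63691805,  0.19612162]), 'tool_rot': array([-8.78631668e-04,  9.86019735e-01,  1.66626100e-01, -2.28834394e-04]), 'contact_force': array([-0.17315557,  0.34945254, -0.50269844]), 'torque': array([-0.03660896,  0.00222178,  0.00711316]), 'grasp_force': 0.0, 'gripper_width': 0.999292365596574}
top [[-0.015, -0.991, 0.135, 0.323], [-1.0, 0.014, -0.006, -0.306], [0.004, -0.135, -0.991, 1.247], [0.0, 0.0, 0.0, 1.0]] [[453.6, 0.0, 323.3], [0.0, 453.6, 241.6], [0.0, 0.0, 1.0]]
rack [([0.518, -0.16, 0.016], 0.82)]
post_p [([0.542, -0.089, 0.153], 0.96)]
press_p [([0.552, -0.26, 0.153], 0.59)]
press_q [([0.552, -0.26, 0.153], 0.59)]
seat_p 
[... 284 characters left out ...]
28, 0.088], 0.64), ([0.553, -0.26, 0.154], 0.37)]
side [[-0.901, -0.258, 0.349, 0.019], [-0.434, 0.533, -0.726, 0.651], [0.002, -0.806, -0.592, 0.941], [0.0, 0.0, 0.0, 1.0]] [[593.4, 0.0, 321.3], [0.0, 593.4, 240.2], [0.0, 0.0, 1.0]]
rack [([0.536, -0.143, 0.013], 0.85)]
post_p [([0.535, -0.07, 0.128], 0.9)]
press_p [([0.536, -0.142, 0.015], 0.29)]
press_q [([0.536, -0.142, 0.015], 0.29)]
seat_p [([0.562, -0.247, 0.152], 0.95), ([0.576, -0.067, 0.171], 0.64)]
rod_center [([0.485, -0.423, 0.01], 0.94), ([0.229, -0.405, 0.01], 0.86)]
wooden_spoon [([0.471, -0.598, 0.009], 0.97)]
salt_shaker [([0.567, -0.078, 0.17], 0.73), ([0.479, -0.164, 0.064], 0.67)]
jar_honey [([0.72, -0.316, 0.062], 0.9)]
```

View pics/top0.png

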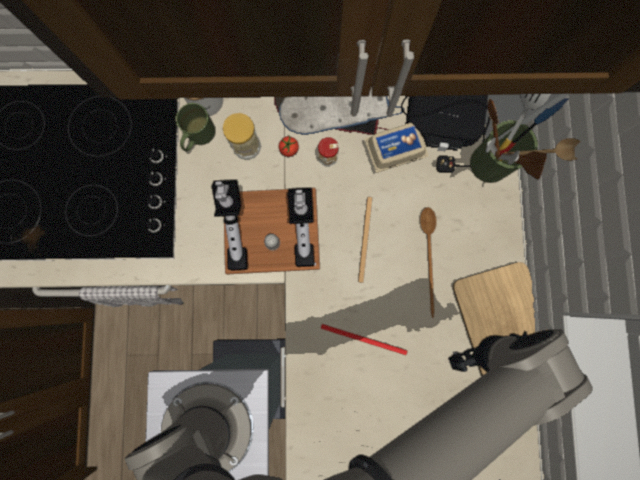

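View pics/side0.png

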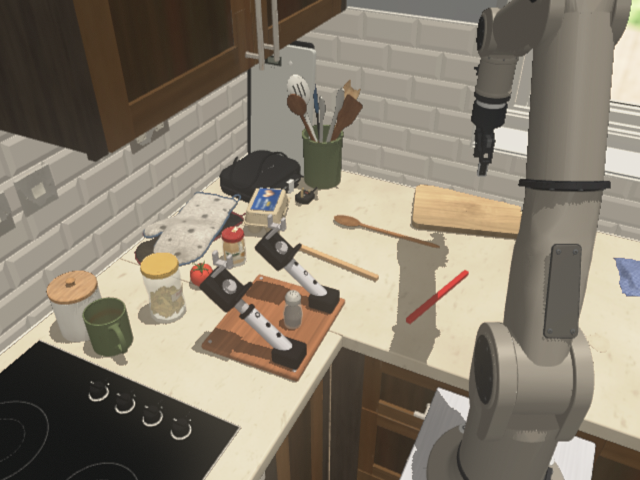

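The taller post is the left one (head at about (228,195) in top). The wooden rod runs from (370,197) to (361,281), and the red one is the look-alike. The tool can't tilt here, so I'll use the wooden rod, gripped near one end, to press the button from the side under the fork. Next I'll measure the board and rod accurately.

Run:
```python
from h import *
a=cv2.imread('pics/top0.png'); b=cv2.imread('pics/side0.png')
cv2.imwrite('pics/c1.png',cv2.resize(a[175:285,205:385],None,fx=4.4,fy=4.4,interpolation=cv2.INTER_CUBIC))
cv2.imwrite('pics/c2.png',cv2.resize(b[220:385,190:360],None,fx=3.6,fy=3.6,interpolation=cv2.INTER_CUBIC))
```

```text
(no output)
```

View pics/c1.png

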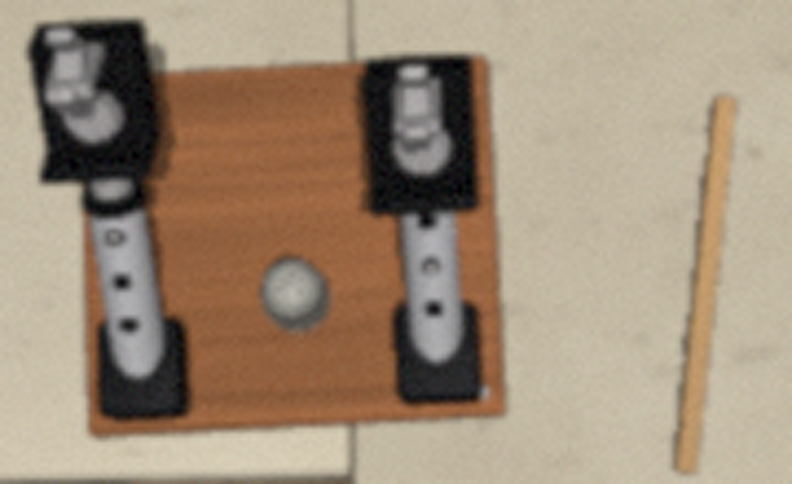

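View pics/c2.png

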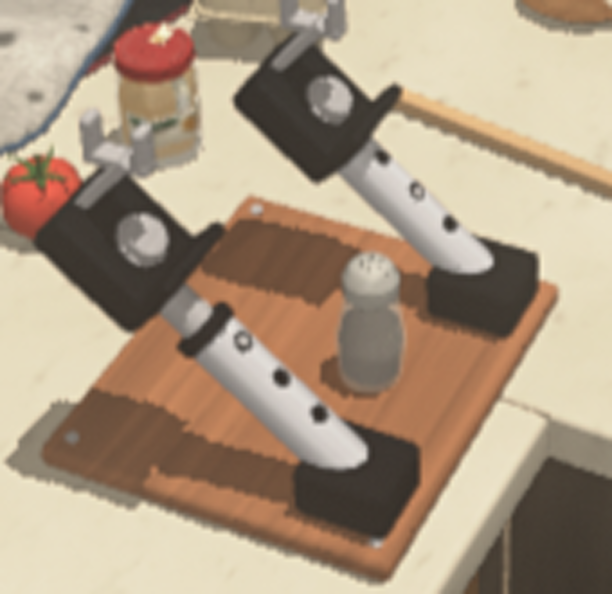

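```bash
cat > fit.py <<'E'
from h import *
from scipy.optimize import least_squares
tp=bot.read_camera("top"); sd=bot.read_camera("side")
T=lambda u,v:(205+u/4.4-.4,175+v/4.4-.4); S=lambda u,v:(190+u/3.6-.4,220+v/3.6-.4)
obs=[(tp,T(91,433),(-.115,.13,.016)),(tp,T(504,412),(-.115,-.13,.016)),(tp,T(487,58),(.115,-.13,.016)),
(sd,S(556,286),(-.115,-.13,.016)),(sd,S(252,198),(.115,-.13,.016)),(sd,S(44,447),(.115,.13,.016)),(sd,S(386,568),(-.115,.13,.016))]
bt=[(tp,T(93,118),1),(tp,T(421,148),0),(sd,S(143,238),1),(sd,S(330,98),0)]
W=lambda x,b:np.array([x[0],x[1],0])+R.from_euler('z',x[2]).apply(b)
B=lambda x,P:np.array([x[3]-(0 if P else .023),.09 if P else -.09,x[4]-(0 if P else .0193)])
def f(x): return np.concatenate([proj(p,W(x,b))-uv for p,uv,b in obs]+[proj(p,W(x,B(x,P)))-uv for p,uv,P in bt])
r=least_squares(f,[.53,-.16,0,.03,.15]); x=r.x
if __name__=="__main__":
    print(x.round(4)); print(f(x).reshape(-1,2).round(1).tolist())
    print("pressP",W(x,B(x,1)),"pressQ",W(x,B(x,0)))
    print("rod",[ray(tp,T(*q),.014).round(4) for q in ((724,98),(685,470))])
    print("rod side",[ray(sd,S(*q),.014).round(4) for q in ((400,95),)])
E
python3 fit.py
```

```text
[ 0.5244 -0.1688  0.0351  0.05    0.1697]
[[-1.2, 1.1], [0.8, 1.1], [0.6, -0.9], [1.7, -0.8], [-1.2, -1.8], [-2.2, 0.3], [0.5, 0.8], [-0.0, -0.2], [0.4, 0.4], [-0.0, 0.1], [-0.2, -0.2]]
pressP [ 0.57117474 -0.07711495  0.16973203] pressQ [ 0.55450918 -0.25781154  0.15043203]
rod [array([ 0.6139, -0.4425,  0.014 ]), array([ 0.3798, -0.4117,  0.014 ])]
rod side [array([ 0.6023, -0.4393,  0.014 ])]
```

```bash
cat >> h.py <<'E'
def go(t,yaw=None,o=None):
    o=o or bot.get_obs(); r=rot(o); d=r.inv().apply(np.array(t)-o["eef_pos"])/.2
    X=r.as_matrix()[:,0]; y0=np.arctan2(X[1],X[0])
    print("tcp",o["eef_pos"].round(4),"yaw",np.degrees(y0).round(2),"F",o["contact_force"].round(1),"w",round(o["gripper_width"],3))
    print("shift",d.round(4),"turn",None if yaw is None else round(-((np.radians(yaw)-y0+np.pi)%(2*np.pi)-np.pi)/2/np.pi,4),"t",round(o["t"],2))
E
python3 -c "
from h import *
go([.457,-.422,.12],-7.5)"
```

```text
tcp [ 0.2218 -0.6375  0.1971] yaw 19.18 F [-0.7 -0.4  0.2] w 1.0
shift [ 1.4649 -0.6313  0.3854] turn 0.0741 t 1.1
```

{"name": "apply_moves", "arguments": {"deltas": [[0, [0.25, -0.1, 0.0], 0.02], [0, [0.5, -0.2, 0.05], 0.04], [0, [0.75, -0.32, 0.1], 0.06], [0, [0.98, -0.42, 0.15], 0.074], [0, [0.98, -0.42, 0.15], 0.074], [0, [0.98, -0.42, 0.15], 0.074]]}}

```text
t: 1.7
eef_pos: [0.3825, -0.4906, 0.1666]
tool_rot: [-0.001, 0.998, -0.061, 0.0]
contact_force: [0.2, -0.8, 0.5]
gripper_width: 1.004
grasp_force: 0.0
```

```bash
python3 -c "
from h import *
go([.457,-.422,.12],-7.5)"
```

```text
tcp [ 0.3825 -0.4906  0.1666] yaw -7.05 F [ 0.2 -0.8  0.5] w 1.004
shift [ 0.3275 -0.3859  0.2338] turn 0.0012 t 1.7
```

{"name": "apply_moves", "arguments": {"deltas": [[0, [0.16, -0.19, 0.12], 0.001], [0, [0.327, -0.386, 0.234], 0.001], [0, [0.327, -0.386, 0.234], 0.001], [0, [0.327, -0.386, 0.234], 0.001]]}}

```text
t: 2.1
eef_pos: [0.4546, -0.4249, 0.1195]
tool_rot: [-0.001, 0.998, -0.067, -0.001]
contact_force: [-0.4, -0.3, 0.0]
gripper_width: 1.002
grasp_force: 0.0
```

Run:
```python
from h import *
o=bot.get_obs(); p=bot.read_camera("wrist"); save(p,'w1.png')
go([.457,-.422,.12],-7.5,o)
print(np.round(p["hand_eye"],3).tolist())
print([(d["point"],d["confidence"]) for d in bot.look_for(p,"rod_center")])
for q in ([.6139,-.4425,.014],[.3798,-.4117,.014],[.457,-.422,.014]): print(proj(p,q,o))
```

```text
tcp [ 0.4546 -0.4249  0.1195] yaw -7.66 F [-0.4 -0.3  0. ] w 1.002
shift [ 0.0102 -0.0162 -0.0026] turn -0.0004 t 2.1
[[0.0, -0.948, -0.317, 0.082], [1.0, 0.001, -0.001, 0.001], [0.001, -0.317, 0.948, -0.175], [0.0, 0.0, 0.0, 1.0]]
[([0.2553, -0.3488, 0.0117], 0.89)]
[314.06552229 -12.19386656]
[316.29820835 313.17210624]
[315.87095321 224.36539981]
```

View pics/w1.png

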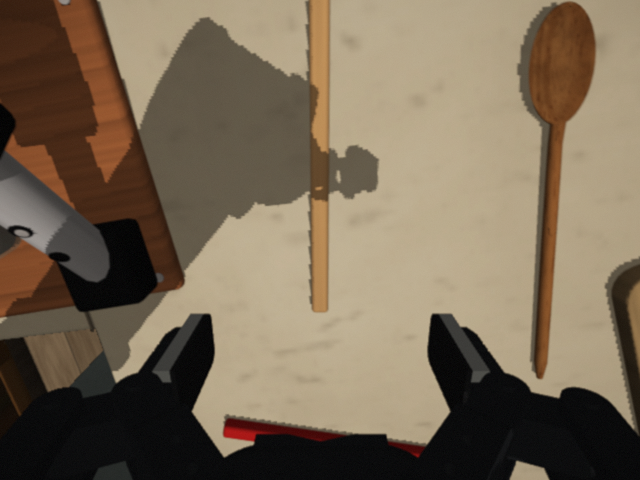

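{"name": "apply_moves", "arguments": {"deltas": [[0, [0.037, 0.0, 0.2], 0], [0, [0.037, 0.0, 0.4], 0], [0, [0.037, 0.0, 0.578], 0], [0, [0.037, 0.0, 0.578], 0], [0.5, [0.037, 0.0, 0.578], 0], [1, [0.037, 0.0, 0.578], 0], [1, [0.037, 0.0, 0.578], 0], [1, [0.037, 0.0, 0.578], 0], [1, [0.037, 0.0, 0.578], 0], [1, [0.037, 0.0, 0.578], 0], [1, [0.037, 0.0, 0.578], 0]], "squeeze": 100}}

```text
t: 3.3
eef_pos: [0.4616, -0.4267, 0.0049]
tool_rot: [0.0, 0.998, -0.068, 0.0]
contact_force: [-0.8, -1.0, -0.6]
gripper_width: 0.0
grasp_force: 0.0
```

Run:
```python
from h import *
o=bot.get_obs(); p=bot.read_camera("wrist"); t=bot.read_camera("top"); go([.46,-.42,.12],-7.5,o)
a=cv2.resize(t["color"][175:300,330:400],(0,0),fx=3.84,fy=3.84)
im=np.zeros((480,640+a.shape[1],3),np.uint8); im[:,:640]=p["color"]; im[:a.shape[0],640:]=a
im=cv2.resize(im,(0,0),fx=.87,fy=.87); cv2.imwrite('pics/m1.png',im[:,:800,::-1])
```

```text
tcp [ 0.4616 -0.4267  0.0049] yaw -7.81 F [-0.8 -1.  -0.6] w 0.0
shift [-0.0124 -0.0322 -0.5756] turn -0.0009 t 3.3
```

View pics/m1.png

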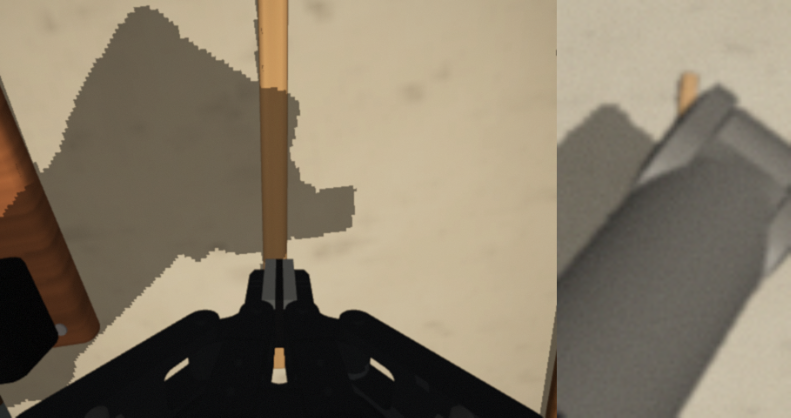

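Run:
```python
from h import *
o=bot.get_obs(); p=bot.read_camera("wrist"); r=rot(o)
print(o["gripper_width"],o["grasp_force"],o["contact_force"])
for l in ([0,0,0],[.011,0,0],[0,.007,0],[0,.0145,0],[0,.007,-.009],[.011,.007,-.009],[.011,-.007,-.009],[.011,0.01,-.014],[.011,0,-.02]): print(l,proj(p,o["eef_pos"]+r.apply(l),o).round(0))
save(p,'w2f.png'); cv2.imwrite('pics/w2.png',cv2.resize(p["color"][260:460,240:400,::-1],None,fx=3,fy=3,interpolation=cv2.INTER_CUBIC))
```

```text
-0.0007966958092076006 0.0 [-0.51763749 -0.00935889  0.24509879]
[0, 0, 0] [319. 285.]
[0.011, 0, 0] [319. 265.]
[0, 0.007, 0] [333. 285.]
[0, 0.0145, 0] [348. 285.]
[0, 0.007, -0.009] [334. 292.]
[0.011, 0.007, -0.009] [334. 272.]
[0.011, -0.007, -0.009] [305. 272.]
[0.011, 0.01, -0.014] [341. 276.]
[0.011, 0, -0.02] [319. 281.]
```

View pics/w2.png

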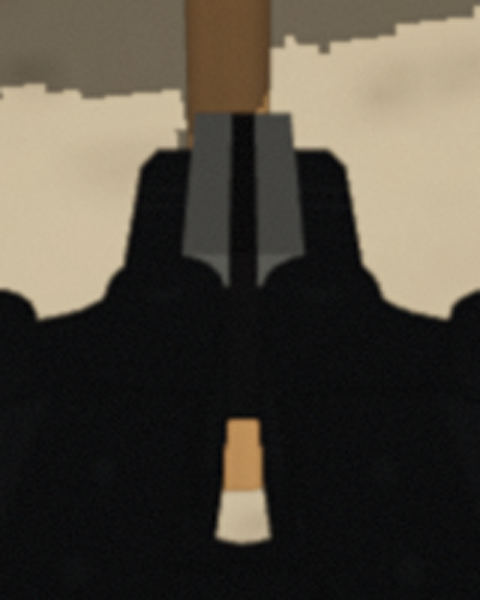

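{"name": "apply_moves", "arguments": {"deltas": [[1, [0, 0, 0.005], 0], [1, [0, 0, 0.01], 0], [1, [0, 0, 0.015], 0], [1, [0, 0, 0.015], 0]]}}

```text
t: 3.85
eef_pos: [0.4614, -0.4266, 0.0014]
tool_rot: [-0.0, 0.998, -0.068, -0.0]
contact_force: [0.1, -0.1, -0.6]
gripper_width: 0.001
grasp_force: 0.0
```

{"name": "apply_moves", "arguments": {"deltas": [[1, [0, 0, 0.01], 0], [1, [0, 0, 0.02], 0], [1, [0, 0, 0.03], 0], [1, [0, 0, 0.03], 0]]}}

```text
t: 4.25
eef_pos: [0.4613, -0.4266, -0.0047]
tool_rot: [-0.0, 0.998, -0.068, -0.0]
contact_force: [0.3, 0.6, 0.3]
gripper_width: -0.001
grasp_force: 0.0
```

{"name": "apply_moves", "arguments": {"deltas": [[1, [0, 0, 0.01], 0], [1, [0, 0, 0.02], 0], [1, [0, 0, 0.03], 0], [1, [0, 0, 0.04], 0], [1, [0, 0, 0.04], 0]]}}

```text
t: 4.75
eef_pos: [0.4614, -0.4266, -0.0127]
tool_rot: [-0.0, 0.998, -0.068, -0.0]
contact_force: [0.3, -0.1, -0.0]
gripper_width: -0.001
grasp_force: 0.0
```

Run:
```python
from h import *
o=bot.get_obs(); p=bot.read_camera("wrist"); r=rot(o); print(o["eef_pos"],o["contact_force"])
save(p,'w3f.png'); cv2.imwrite('pics/w3.png',cv2.resize(p["color"][240:440,200:440,::-1],None,fx=3,fy=3,interpolation=cv2.INTER_CUBIC))
print("K",p["intrinsics"][0][0])
```

```text
[ 0.46135278 -0.42656354 -0.0126661 ] [ 0.28134217 -0.0969754  -0.00678575]
K 374.83220527473037
```

View pics/w3.png

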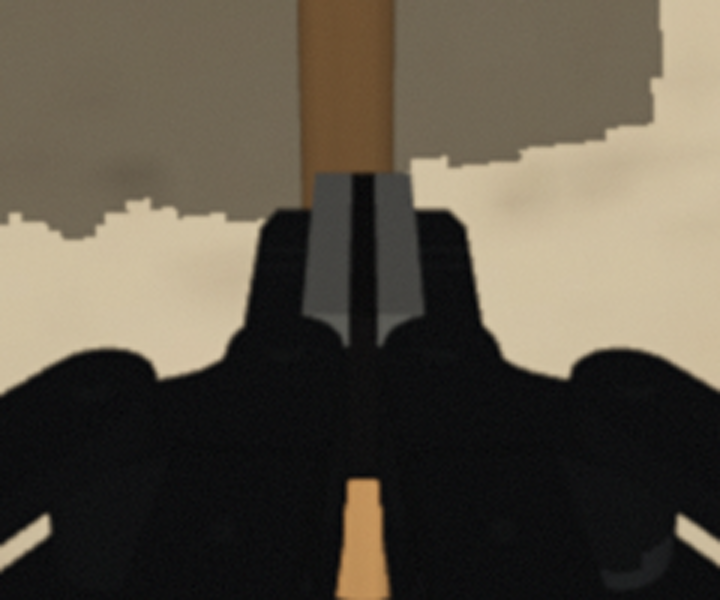

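{"name": "apply_moves", "arguments": {"deltas": [[1, [0, 0, 0.01], 0], [1, [0, 0, 0.02], 0], [1, [0, 0, 0.03], 0], [1, [0, 0, 0.03], 0]]}}

```text
t: 5.2
eef_pos: [0.4613, -0.4266, -0.0187]
tool_rot: [-0.0, 0.998, -0.068, -0.0]
contact_force: [-0.2, -0.1, -0.7]
gripper_width: -0.0
grasp_force: 0.0
```

{"name": "apply_moves", "arguments": {"deltas": [[1, [0, 0, 0.01], 0], [1, [0, 0, 0.02], 0], [1, [0, 0, 0.03], 0], [1, [0, 0, 0.03], 0]]}}

```text
t: 5.6
eef_pos: [0.4617, -0.427, -0.0202]
tool_rot: [-0.0, 0.998, -0.068, 0.0]
contact_force: [-9.7, 8.6, 35.0]
gripper_width: -0.001
grasp_force: 17.8
```

{"name": "apply_moves", "arguments": {"deltas": [[1, [0, 0, -0.05], 0], [0.5, [0, 0, -0.1], 0], [0.5, [0, 0, -0.1], 0], [0.5, [0, 0, -0.1], 0], [0.5, [0, 0, -0.05], 0], [0.5, [0, 0, 0.0], 0], [0.5, [0, 0, 0.03], 0], [0.5, [0, 0, 0.03], 0], [1, [0, 0, 0.03], 0], [1, [0, 0, 0.03], 0], [1, [0, 0, 0.03], 0], [1, [0, 0, 0.03], 0]]}}

```text
t: 6.8
eef_pos: [0.4619, -0.4271, -0.0297]
tool_rot: [0.0, 0.998, -0.068, 0.0]
contact_force: [0.0, -1.3, 2.9]
gripper_width: 0.122
grasp_force: 98.4
```

```bash
cat > tgt.py <<'E'
from h import *
X0=[0.5244,-0.1688,0.0351,0.05,0.1697]; OFF=.0367
def tg(bx,by,zc,o=None): # rod centre line: bx, zc relative to press P (start); by board y
    w=np.array([X0[0],X0[1],0])+R.from_euler('z',X0[2]).apply([X0[3]+bx,by,X0[4]+zc-OFF])
    go(w,90+np.degrees(X0[2]),o)
E
python3 -c "
from tgt import *
tg(-.065,.033,.13)"
```

```text
tcp [ 0.4619 -0.4271 -0.0297] yaw -7.82 F [ 0.  -1.3  2.9] w 0.122
shift [ 0.0332 -1.471  -1.4646] turn -0.2773 t 6.8
```

{"name": "apply_moves", "arguments": {"deltas": [[1, [0, 0, -0.2], 0], [1, [0, 0, -0.4], 0], [1, [0, 0, -0.6], 0], [1, [0, 0, -0.8], 0], [1, [0, 0, -1.0], 0], [1, [0, 0, -1.0], 0]]}}

```text
t: 7.4
eef_pos: [0.4645, -0.4294, 0.1763]
tool_rot: [0.003, 0.998, -0.068, 0.005]
contact_force: [0.6, -0.5, -0.3]
gripper_width: 0.121
grasp_force: 98.2
```

```bash
python3 -c "
from tgt import *
tg(-.065,.033,.13)"
```

```text
tcp [ 0.4645 -0.4294  0.1763] yaw -7.85 F [ 0.6 -0.5 -0.3] w 0.121
shift [ 0.0211 -1.479  -0.4414] turn -0.2774 t 7.4
```

{"name": "apply_moves", "arguments": {"deltas": [[1, [0, -0.0, -0.2], -0.023], [1, [0, -0.1, -0.44], -0.046], [1, [0, -0.2, -0.44], -0.07], [1, [0, -0.3, -0.44], -0.093], [1, [0, -0.4, -0.44], -0.116], [1, [0, -0.5, -0.44], -0.14], [1, [0, -0.6, -0.44], -0.163], [1, [0.01, -0.7, -0.44], -0.186], [1, [0.01, -0.8, -0.44], -0.21], [1, [0.02, -0.9, -0.44], -0.233], [1, [0.02, -0.98, -0.44], -0.256], [1, [0.02, -0.98, -0.44], -0.277]]}}

```text
t: 8.6
eef_pos: [0.4925, -0.23, 0.2572]
tool_rot: [-0.001, 0.692, 0.722, 0.0]
contact_force: [-0.8, -0.0, -0.3]
gripper_width: 0.125
grasp_force: 98.2
```

```bash
python3 -c "
from tgt import *
tg(-.065,.033,.11)"
```

```text
tcp [ 0.4925 -0.23    0.2572] yaw 92.47 F [-0.8 -0.  -0.3] w 0.125
shift [0.4643 0.0988 0.0716] turn 0.0013 t 8.6
```

{"name": "apply_moves", "arguments": {"deltas": [[1, [0.15, 0.03, 0.07], 0.001], [1, [0.3, 0.07, 0.07], 0.001], [1, [0.464, 0.099, 0.07], 0.001], [1, [0.464, 0.099, 0.2], 0.001], [1, [0.464, 0.099, 0.4], 0.001], [1, [0.464, 0.099, 0.4], 0.001], [1, [0.464, 0.099, 0.4], 0.001]]}}

```text
t: 9.3
eef_pos: [0.5083, -0.1397, 0.1776]
tool_rot: [-0.001, 0.698, 0.716, -0.0]
contact_force: [0.2, -0.3, -1.1]
gripper_width: 0.128
grasp_force: 98.2
```

Run:
```python
from tgt import *
o=bot.get_obs(); tg(-.014,.033,.016,o)
s=bot.read_camera("side"); t=bot.read_camera("top")
a=cv2.resize(s["color"][225:375,190:350],None,fx=2.5,fy=2.5,interpolation=cv2.INTER_CUBIC); b=cv2.resize(t["color"][150:290,200:340],None,fx=2.7,fy=2.7,interpolation=cv2.INTER_CUBIC)
im=np.zeros((380,800,3),np.uint8); im[:375,:400]=a; im[:378,410:410+378]=b
cv2.imwrite('pics/m2.png',im[:,:,::-1])
```

```text
tcp [ 0.5083 -0.1397  0.1776] yaw 91.53 F [ 0.2 -0.3 -1.1] w 0.128
shift [0.019  0.2556 0.1424] turn -0.0013 t 9.3
```

View pics/m2.png

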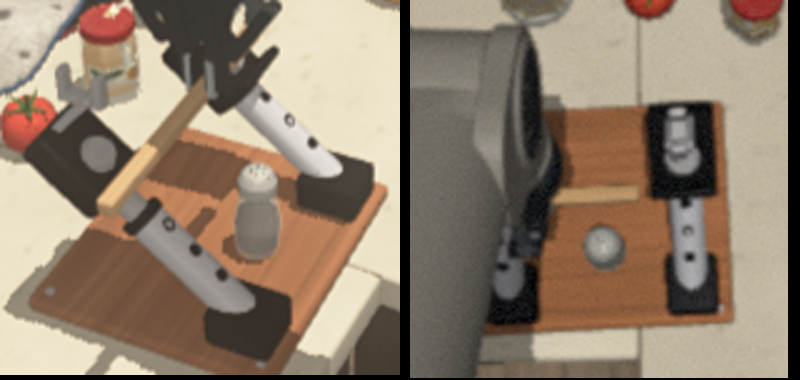

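Run:
```python
from tgt import *
s=bot.read_camera("side"); t=bot.read_camera("top")
for z in (.195,.205,.215,.225): print(z,ray(t,(284.1-.3,221-.3),z).round(3),ray(s,(232,302),z).round(3))
```

```text
0.195 [ 0.517 -0.22   0.195] [ 0.523 -0.017  0.195]
0.205 [ 0.515 -0.221  0.205] [ 0.517 -0.008  0.205]
0.215 [ 0.513 -0.221  0.215] [0.51  0.001 0.215]
0.225 [ 0.511 -0.222  0.225] [0.503 0.01  0.225]
```

{"name": "apply_moves", "arguments": {"deltas": [[1, [0.01, 0, 0.1], -0.001], [1, [0.019, 0.08, 0.12], -0.001], [1, [0.019, 0.16, 0.13], -0.001], [1, [0.019, 0.22, 0.142], -0.001], [1, [0.019, 0.255, 0.142], -0.001], [1, [0.019, 0.255, 0.142], -0.001], [1, [0.019, 0.255, 0.142], -0.001]]}}

```text
t: 10.2
eef_pos: [0.5596, -0.1346, 0.1494]
tool_rot: [-0.0, 0.695, 0.719, -0.0]
contact_force: [0.5, -0.7, -0.6]
gripper_width: 0.126
grasp_force: 98.2
```

Run:
```python
from tgt import *
o=bot.get_obs(); tg(-.014,.033,.001,o)
s=bot.read_camera("side"); p=bot.read_camera("wrist")
a=cv2.resize(s["color"][240:330,190:290],None,fx=4,fy=4,interpolation=cv2.INTER_CUBIC)
b=cv2.resize(p["color"],None,fx=.6,fy=.6)
im=np.zeros((360,800,3),np.uint8); im[:360,:400]=a; im[:288,410:794]=b
cv2.imwrite('pics/m3.png',im[:,:,::-1])
```

```text
tcp [ 0.5596 -0.1346  0.1494] yaw 91.9 F [ 0.5 -0.7 -0.6] w 0.126
shift [ 0.0001 -0.002   0.0772] turn -0.0003 t 10.2
```

View pics/m3.png

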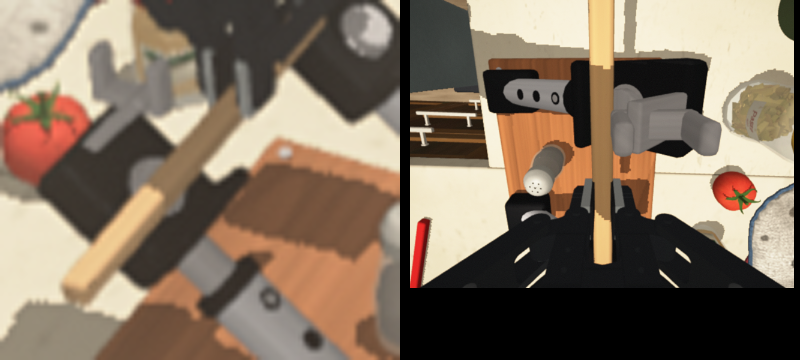

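{"name": "apply_moves", "arguments": {"deltas": [[1, [0, 0, 0.02], 0], [1, [0, 0, 0.04], 0], [1, [0, 0.006, 0.047], 0], [1, [0, 0.012, 0.055], 0], [1, [0, 0.012, 0.055], 0]]}}

```text
t: 10.8
eef_pos: [0.5616, -0.1346, 0.1379]
tool_rot: [-0.0, 0.695, 0.719, -0.001]
contact_force: [-2.8, -0.3, 1.0]
gripper_width: 0.131
grasp_force: 98.5
```

{"name": "apply_moves", "arguments": {"deltas": [[1, [0, 0.006, 0.008], 0], [1, [0, 0.012, 0.015], 0], [1, [0, 0.012, 0.015], 0]]}}

```text
t: 11.1
eef_pos: [0.5643, -0.1345, 0.1351]
tool_rot: [-0.0, 0.695, 0.719, -0.0]
contact_force: [-4.6, -0.7, 3.0]
gripper_width: 0.128
grasp_force: 98.6
```

{"name": "apply_moves", "arguments": {"deltas": [[1, [0, 0.005, 0.006], 0], [1, [0, 0.005, 0.006], 0]]}}

```text
t: 11.3
eef_pos: [0.5648, -0.1346, 0.1341]
tool_rot: [-0.0, 0.695, 0.719, -0.001]
contact_force: [-6.2, -1.4, 6.3]
gripper_width: 0.127
grasp_force: 99.1
```

{"name": "apply_moves", "arguments": {"deltas": [[1, [0, -0.008, 0.006], 0], [1, [0, -0.015, 0.013], 0], [1, [0, -0.015, 0.013], 0]]}}

```text
t: 11.6
eef_pos: [0.5635, -0.1345, 0.1326]
tool_rot: [0.001, 0.695, 0.719, 0.001]
contact_force: [-3.6, -0.7, 8.5]
gripper_width: 0.125
grasp_force: 99.4
```

{"name": "apply_moves", "arguments": {"deltas": [[1, [0, -0.008, 0.006], 0], [1, [0, -0.015, 0.013], 0], [1, [0, -0.015, 0.013], 0]]}}

```text
t: 11.9
eef_pos: [0.5608, -0.1344, 0.1301]
tool_rot: [0.001, 0.695, 0.719, 0.001]
contact_force: [-3.5, -0.3, 7.9]
gripper_width: 0.124
grasp_force: 99.4
```

{"name": "apply_moves", "arguments": {"deltas": [[1, [0, -0.008, 0.006], 0], [1, [0, -0.015, 0.013], 0], [1, [0, -0.015, 0.013], 0]]}}

```text
t: 12.2
eef_pos: [0.5594, -0.1345, 0.1286]
tool_rot: [0.002, 0.695, 0.719, 0.002]
contact_force: [-1.1, -0.1, 11.8]
gripper_width: 0.124
grasp_force: 99.8
```

```bash
python3 -c "
from tgt import *
tg(0,.033,0)
print(bot.get_obs()['contact_force'])"
```

```text
tcp [ 0.5594 -0.1345  0.1286] yaw 91.9 F [-1.1 -0.1 11.8] w 0.124
shift [-0.0002  0.0693 -0.0216] turn -0.0003 t 12.2
[-1.06057161 -0.1497841  11.83617236]
```

{"name": "apply_moves", "arguments": {"deltas": [[1, [0, -0.008, 0.006], 0], [1, [0, -0.015, 0.013], 0], [1, [0, -0.023, 0.019], 0], [1, [0, -0.023, 0.019], 0]]}}

```text
t: 12.6
eef_pos: [0.5549, -0.1347, 0.1248]
tool_rot: [0.002, 0.695, 0.719, 0.002]
contact_force: [-1.9, -0.5, 10.7]
gripper_width: 0.133
grasp_force: 99.8
```

```bash
cat > trk.py <<'E'
from h import *
s=bot.read_camera("side"); g=cv2.cvtColor(s["color"],cv2.COLOR_RGB2GRAY)
r=cv2.cvtColor(cv2.imread('pics/side0.png'),cv2.COLOR_BGR2GRAY)
def track(x0,y0,x1,y1):
    t=r[y0:y1,x0:x1]; w=g[y0-30:y1+30,x0-30:x1+30]; m=cv2.matchTemplate(w,t,cv2.TM_CCOEFF_NORMED)
    _,v,_,l=cv2.minMaxLoc(m)
    f=lambda a,b,c:(a-c)/(2*(a-2*b+c)) 
    dx=dy=0
    if 0<l[0]<m.shape[1]-1 and 0<l[1]<m.shape[0]-1:
        dx=f(m[l[1],l[0]-1],v,m[l[1],l[0]+1]); dy=f(m[l[1]-1,l[0]],v,m[l[1]+1,l[0]])
    return np.round([l[0]-30+dx,l[1]-30+dy,v],2)
P=np.array([.571,-.077,.17]); 
u=lambda d:proj(s,P+np.array([-.766,-.027,-.643])*d)-proj(s,P)
print("30mm ->",u(.03),"per mm",u(.001))
for n,b in dict(forkP=(210,247,236,272),headleft=(198,276,222,308),topleft=(203,262,225,290),forkQ=(265,228,285,242)).items():
    d=track(*b); print(n,d,"slide mm",round(float(d[:2]@u(.001)/(u(.001)@u(.001))),1))
E
python3 trk.py
```

```text
30mm -> [10.86647279 10.41957993] per mm [0.36340098 0.34845581]
forkP [2.6  2.8  0.68] slide mm 7.6
headleft [-0.12  0.05  0.96] slide mm -0.1
topleft [2.73 2.87 0.91] slide mm 7.9
forkQ [ 0.12 -0.01  0.93] slide mm 0.2
```

{"name": "apply_moves", "arguments": {"deltas": [[1, [0, -0.008, 0.006], 0], [1, [0, -0.015, 0.013], 0], [1, [0, -0.019, 0.016], 0], [1, [0, -0.019, 0.016], 0], [1, [0, -0.025, 0.002], 0], [1, [0, -0.032, -0.007], 0], [1, [0, -0.038, -0.014], 0], [1, [0, -0.038, -0.014], 0]]}}

```text
t: 13.45
eef_pos: [0.5473, -0.1348, 0.1266]
tool_rot: [0.002, 0.695, 0.719, 0.002]
contact_force: [4.9, 0.5, 3.5]
gripper_width: 0.125
grasp_force: 98.9
```

```bash
python3 trk.py; python3 -c "
from tgt import *
tg(0,.033,0)"
```

```text
30mm -> [10.86647279 10.41957993] per mm [0.36340098 0.34845581]
forkP [4.32 4.7  0.61] slide mm 12.7
headleft [1.01 0.91 0.95] slide mm 2.7
topleft [4.3  5.13 0.87] slide mm 13.2
forkQ [ 0.01 -0.    0.87] slide mm 0.0
tcp [ 0.5473 -0.1348  0.1265] yaw 91.88 F [4.8 0.5 3.6] w 0.129
shift [-0.0007  0.1297 -0.0316] turn -0.0004 t 13.5
```

{"name": "apply_moves", "arguments": {"deltas": [[1, [0, -0.007, -0.008], 0], [1, [0, -0.018, 0.002], 0], [1, [0, -0.03, 0.012], 0], [1, [0, -0.041, 0.021], 0], [1, [0, -0.053, 0.031], 0], [1, [0, -0.053, 0.031], 0]]}}

```text
t: 14.1
eef_pos: [0.5378, -0.1352, 0.1209]
tool_rot: [0.003, 0.695, 0.719, 0.003]
contact_force: [6.7, 0.4, 4.3]
gripper_width: 0.125
grasp_force: 99.1
```

```bash
python3 trk.py
```

```text
30mm -> [10.86647279 10.41957993] per mm [0.36340098 0.34845581]
forkP [28.   30.    0.51] slide mm 81.4
headleft [8.59 8.49 0.89] slide mm 24.0
topleft [8.94 8.3  0.8 ] slide mm 24.2
forkQ [-0.11 -0.01  0.83] slide mm -0.2
```

{"name": "apply_moves", "arguments": {"deltas": [[1, [0, -0.006, 0.005], 0], [1, [0, -0.012, 0.01], 0], [1, [0, -0.012, 0.01], 0]]}}

```text
t: 14.45
eef_pos: [0.5355, -0.1353, 0.1189]
tool_rot: [0.003, 0.695, 0.719, 0.003]
contact_force: [6.7, 0.0, 5.7]
gripper_width: 0.131
grasp_force: 99.1
```

{"name": "apply_moves", "arguments": {"deltas": [[1, [0, -0.006, 0.005], 0], [1, [0, -0.012, 0.01], 0], [1, [0, -0.012, 0.01], 0]]}}

```text
t: 14.75
eef_pos: [0.5319, -0.1353, 0.1163]
tool_rot: [0.002, 0.695, 0.719, 0.002]
contact_force: [6.3, 0.0, 4.2]
gripper_width: 0.125
grasp_force: 98.9
```

```bash
python3 trk.py; python3 -c "
from tgt import *
tg(0,.033,0)"
```

```text
30mm -> [10.86647279 10.41957993] per mm [0.36340098 0.34845581]
forkP [ 3.79 24.39  0.52] slide mm 39.0
headleft [11.56 11.11  0.85] slide mm 31.8
topleft [11.25 11.31  0.8 ] slide mm 31.7
forkQ [-0.13 -0.01  0.83] slide mm -0.2
tcp [ 0.5319 -0.1353  0.1163] yaw 91.89 F [4.6 0.7 4.4] w 0.127
shift [-0.0004  0.2072 -0.0822] turn -0.0003 t 14.8
```

{"name": "apply_moves", "arguments": {"deltas": [[1, [0, -0.004, 0.003], 0], [1, [0, -0.008, 0.006], 0], [1, [0, -0.008, 0.006], 0]]}}

```text
t: 15.1
eef_pos: [0.5306, -0.1354, 0.1152]
tool_rot: [0.002, 0.695, 0.719, 0.002]
contact_force: [6.3, 0.3, 4.0]
gripper_width: 0.126
grasp_force: 99.0
```

```bash
python3 trk.py; python3 -c "
from tgt import *
tg(0,.033,0)"
```

```text
30mm -> [10.86647279 10.41957993] per mm [0.36340098 0.34845581]
forkP [ 4.07 25.11  0.52] slide mm 40.4
headleft [11.76 11.3   0.84] slide mm 32.4
topleft [11.63 11.63  0.79] slide mm 32.7
forkQ [-0.08  0.01  0.82] slide mm -0.1
tcp [ 0.5306 -0.1354  0.1152] yaw 91.89 F [5.5 0.9 5.4] w 0.127
shift [-0.0003  0.2138 -0.0876] turn -0.0003 t 15.15
```

{"name": "apply_moves", "arguments": {"deltas": [[1, [0, -0.006, 0.005], 0], [1, [0, -0.006, 0.005], 0]]}}

```text
t: 15.35
eef_pos: [0.5305, -0.1355, 0.1149]
tool_rot: [0.003, 0.695, 0.719, 0.003]
contact_force: [6.2, -0.4, 6.8]
gripper_width: 0.123
grasp_force: 99.3
```

{"name": "apply_moves", "arguments": {"deltas": [[1, [0, -0.006, 0.005], 0], [1, [0, -0.006, 0.005], 0]]}}

```text
t: 15.55
eef_pos: [0.5305, -0.1355, 0.1146]
tool_rot: [0.004, 0.695, 0.719, 0.004]
contact_force: [8.0, -0.0, 8.9]
gripper_width: 0.127
grasp_force: 99.6
```

```bash
python3 trk.py; python3 -c "
from tgt import *
tg(0,.033,0)"
```

```text
30mm -> [10.86647279 10.41957993] per mm [0.36340098 0.34845581]
forkP [ 4.04 25.08  0.52] slide mm 40.3
headleft [11.78 11.41  0.84] slide mm 32.6
topleft [11.7  11.71  0.79] slide mm 32.9
forkQ [-0.03  0.03  0.82] slide mm -0.0
tcp [ 0.5305 -0.1355  0.1146] yaw 91.87 F [ 8.1 -0.2  8.5] w 0.133
shift [ 2.000e-04  2.148e-01 -8.960e-02] turn -0.0004 t 15.6
```

{"name": "apply_moves", "arguments": {"deltas": [[1, [0, 0.006, -0.006], 0], [1, [0, -0.026, -0.044], 0], [1, [0, -0.058, -0.083], 0], [1, [0, -0.15, -0.1], 0], [1, [0, -0.25, -0.1], 0], [1, [0, -0.3, -0.25], 0], [1, [0, -0.3, -0.45], 0], [1, [0, -0.3, -0.6], 0], [1, [0, -0.3, -0.6], 0]]}}

```text
t: 16.5
eef_pos: [0.4664, -0.1382, 0.2355]
tool_rot: [0.003, 0.695, 0.719, 0.001]
contact_force: [0.3, -0.6, -0.4]
gripper_width: 0.127
grasp_force: 98.5
```

```bash
python3 trk.py
python3 - <<'E'
from tgt import *
o=bot.get_obs(); tg(-.011,-.039,.10,o)
for c in ("side","top"):
    p=bot.read_camera(c)
    print([(np.round(d["point"],3).tolist(),round(d["confidence"],2)) for t in ("press_p","seat_p") for d in bot.look_for(p,t)])
E
```

```text
30mm -> [10.86647279 10.41957993] per mm [0.36340098 0.34845581]
forkP [ 4.03 25.07  0.52] slide mm 40.2
headleft [13.64 13.23  0.91] slide mm 37.7
topleft [11.69 11.72  0.79] slide mm 32.9
forkQ [ 20.58 -16.67   0.63] slide mm 6.6
tcp [ 0.4651 -0.138   0.2332] yaw 91.88 F [-1.4  0.3 -0.6] w 0.121
shift [-0.3582  0.4867  0.0024] turn -0.0004 t 16.55
[([0.543, -0.079, 0.152], 0.51), ([0.568, -0.242, 0.154], 0.69), ([0.552, -0.066, 0.151], 0.65)]
[([0.549, -0.26, 0.153], 0.54), ([0.559, -0.259, 0.16], 0.62), ([0.462, -0.188, 0.277], 0.55)]
```

Run:
```python
from trk import *
print("btn",track(220,276,239,296),track(223,279,236,293))
print("in 4mm px",proj(s,P+np.array([.643,.02,-.766])*.004)-proj(s,P))
for b in ((200,265,235,310),(212,290,232,312),(203,262,222,280)): print(b,track(*b))
```

```text
30mm -> [10.86647279 10.41957993] per mm [0.36340098 0.34845581]
forkP [ 4.04 25.07  0.52] slide mm 40.3
headleft [13.64 13.23  0.91] slide mm 37.7
topleft [11.7  11.72  0.79] slide mm 32.9
forkQ [-3.96 13.77  0.64] slide mm 13.3
btn [11.04 11.48  0.84] [10.85 11.12  0.71]
in 4mm px [-0.97788442  0.82585544]
(200, 265, 235, 310) [12.13 11.57  0.83]
(212, 290, 232, 312) [4.17 3.77 0.94]
(203, 262, 222, 280) [11.6  11.86  0.69]
```

{"name": "apply_moves", "arguments": {"deltas": [[1, [0, 0, -0.05], 0], [1, [-0.1, 0.1, -0.05], 0], [1, [-0.2, 0.2, -0.05], 0], [1, [-0.3, 0.32, -0.05], 0], [1, [-0.358, 0.42, -0.05], 0], [1, [-0.358, 0.48, -0.05], 0], [1, [-0.358, 0.48, -0.05], 0], [1, [-0.358, 0.48, -0.05], 0]]}}

```text
t: 17.7
eef_pos: [0.5629, -0.2048, 0.2419]
tool_rot: [-0.0, 0.695, 0.719, -0.0]
contact_force: [0.2, -0.4, -0.7]
gripper_width: 0.123
grasp_force: 98.5
```

Run:
```python
from trk import *
from tgt import *
print("btn",track(220,276,239,296),track(223,279,236,293))
o=bot.get_obs(); tg(-.011,-.039,.06,o)
p=bot.read_camera("wrist"); save(p,'w9.png')
t=bot.read_camera("top"); save(t,'t9.png')
g2=cv2.cvtColor(t["color"],cv2.COLOR_RGB2GRAY); hsv=cv2.cvtColor(t["color"],cv2.COLOR_RGB2HSV)
# rod ends in top: light-wood pixels
m=cv2.inRange(hsv,(10,60,120),(25,160,255)); m[:150]=0;m[260:]=0;m[:,:190]=0;m[:,345:]=0
n,l,st,c=cv2.connectedComponentsWithStats(m)
print([ (st[i].tolist(),c[i].round(1).tolist()) for i in range(1,n) if st[i][4]>25])
```

```text
30mm -> [10.86647279 10.41957993] per mm [0.36340098 0.34845581]
forkP [ 3.8  25.06  0.47] slide mm 39.9
headleft [-10.    30.     0.82] slide mm 26.9
topleft [11.82 11.55  0.84] slide mm 32.8
forkQ [0.05 0.01 1.  ] slide mm 0.1
btn [11.59 11.26  0.92] [11.5  11.5   0.92]
tcp [ 0.5626 -0.205   0.242 ] yaw 91.97 F [-1.4 -0.4 -1.4] w 0.132
shift [-0.0075  0.0107  0.245 ] turn -0.0001 t 17.75
[([279, 187, 41, 73, 609], [308.2, 216.0]), ([259, 201, 38, 59, 1239], [279.8, 235.5])]
```

Run:
```python
from tgt import *
t=bot.read_camera("top"); s=bot.read_camera("side")
Wd=lambda b:np.array([X0[0],X0[1],0])+R.from_euler('z',X0[2]).apply(b)
pq=np.array([X0[3]-.023,-.09,X0[4]-.0193]); sq=pq+[.013,0,.053]
for n,d in dict(far=(.015,0,.022),near=(-.015,0,.022),floor=(0,0,0)).items():
    q=Wd(sq+np.array(d)); a=proj(t,q); b=proj(s,q)
    print(n,"c1 px",((a-[205,175]+.4)*4.4).round(0),"c2 px",((b-[190,220]+.4)*3.6).round(0))
sp=np.array([X0[3],.09,X0[4]])+[.013,0,.053]
for n,d in dict(far=(.015,0,.022),near=(-.015,0,.022)).items():
    q=Wd(sp+np.array(d)); print("P0",n,((proj(t,q)-[205,175]+.4)*4.4).round(0),((proj(s,q)-[190,220]+.4)*3.6).round(0))
```

```text
far c1 px [414.  68.] c2 px [283. -14.]
near c1 px [416. 124.] c2 px [327.  -3.]
floor c1 px [417. 105.] c2 px [307.  22.]
P0 far [61. 32.] [ 85. 118.]
P0 near [63. 89.] [133. 132.]
```

{"name": "apply_moves", "arguments": {"deltas": [[1, [-0.007, 0, 0.1], 0], [1, [-0.007, 0, 0.2], 0], [1, [-0.007, 0, 0.24], 0], [1, [-0.007, 0, 0.27], 0], [1, [-0.007, 0, 0.3], 0], [1, [-0.007, 0, 0.32], 0], [1, [-0.007, 0, 0.32], 0]]}}

```text
t: 18.65
eef_pos: [0.5647, -0.2075, 0.1786]
tool_rot: [0.001, 0.695, 0.719, 0.001]
contact_force: [2.8, -0.6, -0.3]
gripper_width: 0.127
grasp_force: 98.5
```

{"name": "apply_moves", "arguments": {"deltas": [[1, [0, 0, 0.01], 0], [1, [0, 0, 0.015], 0], [1, [0, 0, 0.015], 0]]}}

```text
t: 18.95
eef_pos: [0.5659, -0.2075, 0.1769]
tool_rot: [0.002, 0.695, 0.719, 0.002]
contact_force: [3.6, 0.7, 4.5]
gripper_width: 0.129
grasp_force: 99.2
```

{"name": "apply_moves", "arguments": {"deltas": [[1, [0, 0.02, 0], 0], [1, [0, 0.02, 0], 0], [1, [0, 0.02, 0], 0]]}}

```text
t: 19.25
eef_pos: [0.5672, -0.2076, 0.1764]
tool_rot: [0.0, 0.695, 0.719, -0.0]
contact_force: [-3.4, 0.7, 9.6]
gripper_width: 0.128
grasp_force: 100.0
```

{"name": "apply_moves", "arguments": {"deltas": [[1, [0, 0, 0.01], 0], [1, [0, 0, 0.01], 0]]}}

```text
t: 19.45
eef_pos: [0.5667, -0.2077, 0.1758]
tool_rot: [0.0, 0.695, 0.719, -0.001]
contact_force: [-9.4, 1.3, 21.0]
gripper_width: 0.126
grasp_force: 101.4
```

{"name": "apply_moves", "arguments": {"deltas": [[1, [0, -0.005, -0.01], 0], [1, [0, -0.005, -0.012], 0], [1, [0, -0.005, -0.012], 0]]}}

```text
t: 19.75
eef_pos: [0.566, -0.2076, 0.1759]
tool_rot: [-0.0, 0.695, 0.719, -0.0]
contact_force: [-3.0, 0.5, 8.6]
gripper_width: 0.121
grasp_force: 99.6
```

Run:
```python
from tgt import *
def rodmask(p):
    hsv=cv2.cvtColor(p["color"],cv2.COLOR_RGB2HSV); return hsv
s=bot.read_camera("side"); o=bot.get_obs()
tg(-.0135,-.039,.04,o)
from trk import track
print("headP",track(203,262,225,290),"Qhead",track(252,240,266,262),"forkQ",track(265,228,285,242))
# predicted rod ends in side image, and light-wood pixel check
Rz=R.from_euler('z',X0[2])
c=o["eef_pos"]+np.array([0,0,OFF])
for d in (-.08,-.05,.05,.1,.13,.155,.165):
    uv=proj(s,c+Rz.apply([0,d,0])); u,v=uv.round().astype(int); print(d,uv.round(1),s["color"][v-3:v+4:3,u].tolist())
```

```text
tcp [ 0.566  -0.2076  0.1759] yaw 91.88 F [-3.2  0.7  8.3] w 0.122
shift [ 0.0059 -0.0188  0.0147] turn -0.0004 t 19.8
30mm -> [10.86647279 10.41957993] per mm [0.36340098 0.34845581]
forkP [ 7.66 22.93  0.51] slide mm 42.5
headleft [-5.95 29.46  0.8 ] slide mm 32.0
topleft [13.64  9.67  0.78] slide mm 32.8
forkQ [0.24 0.31 0.88] slide mm 0.8
headP [13.64  9.67  0.78] Qhead [2.3  1.79 0.89] forkQ [0.24 0.31 0.88]
-0.08 [280.8 215. ] [[59, 56, 52], [59, 56, 51], [116, 102, 85]]
-0.05 [274.5 222.1] [[60, 57, 52], [59, 56, 52], [129, 106, 80]]
0.05 [251.9 247.5] [[141, 114, 84], [145, 118, 89], [133, 108, 80]]
0.1 [239.5 261.5] [[235, 196, 141], [237, 199, 143], [223, 179, 130]]
0.13 [231.7 270.3] [[236, 198, 142], [237, 198, 143], [189, 151, 110]]
0.155 [224.9 277.9] [[228, 186, 134], [146, 118, 86], [120, 110, 95]]
0.165 [222.2 281. ] [[232, 222, 191], [238, 228, 201], [130, 121, 104]]
```

{"name": "apply_moves", "arguments": {"deltas": [[1, [0, -0.003, -0.006], 0], [0.7, [0, -0.003, -0.006], 0], [0.6, [0, -0.003, -0.006], 0], [0.5, [0, -0.003, -0.006], 0], [0.5, [0, -0.003, -0.006], 0], [0.5, [0, -0.003, -0.1], 0], [0.5, [0, -0.003, -0.25], 0], [0.5, [0, -0.003, -0.45], 0], [0.5, [0, -0.003, -0.6], 0], [0.5, [0, -0.003, -0.6], 0], [0.5, [0, -0.003, -0.6], 0]]}}

```text
t: 20.95
eef_pos: [0.566, -0.2074, 0.2957]
tool_rot: [0.001, 0.695, 0.719, 0.0]
contact_force: [-0.7, -0.5, -0.5]
gripper_width: 0.497
grasp_force: 0.0
```

{"name": "apply_moves", "arguments": {"deltas": [[0.5, [0, -0.2, -0.1], 0], [0.5, [-0.2, -0.4, -0.1], 0], [0.5, [-0.4, -0.5, -0.1], 0], [0.5, [-0.6, -0.6, -0.1], 0], [0.5, [-0.8, -0.6, -0.1], 0], [0.5, [-1.0, -0.6, -0.1], 0], [0.5, [-1.0, -0.6, -0.1], 0], [0.5, [-1.0, -0.6, -0.1], 0]]}}

```text
t: 21.75
eef_pos: [0.4515, -0.4114, 0.3131]
tool_rot: [-0.002, 0.696, 0.718, -0.0]
contact_force: [-0.2, 0.6, -0.3]
gripper_width: 0.499
grasp_force: 0.0
```

```bash
cat > chk.py <<'E'
from tgt import *
from trk import track
from scipy.optimize import least_squares
t=bot.read_camera("top"); s=bot.read_camera("side"); save(t,'t10.png'); save(s,'s10.png')
o=bot.get_obs(); print(o["eef_pos"],o["t"],o["gripper_width"])
print("headP",track(203,262,225,290),"Qhead",track(252,240,266,262),"btnP",track(220,276,239,296))
def blob(p,roi):
    x0,y0,x1,y1=roi; h=cv2.cvtColor(p["color"],cv2.COLOR_RGB2HSV)[y0:y1,x0:x1]
    m=cv2.inRange(h,(10,70,190),(24,150,255)); n,l,st,c=cv2.connectedComponentsWithStats(m)
    if n<2: return None
    i=1+np.argmax(st[1:,4]); ys,xs=np.where(l==i); r=cv2.minAreaRect(np.c_[xs+x0,ys+y0].astype(np.float32))
    return st[i].tolist(),cv2.boxPoints(r).round(1).tolist()
print("top",blob(t,(190,150,345,240))); print("side",blob(s,(190,190,320,320)))
for c,p in (("t",t),("s",s)):
    print(c,[(np.round(d["point"],3).tolist(),round(d["confidence"],2)) for d in bot.look_for(p,"rod_center")])
Rz=R.from_euler('z',X0[2])
for d in (-.12,0,.12): 
    q=np.array([X0[0],X0[1],0])+Rz.apply([X0[3]-.0135,d,.2167]); print("pred top-face",d,proj(t,q).round(1),proj(s,q).round(1))
E
python3 chk.py
```

```text
30mm -> [10.86647279 10.41957993] per mm [0.36340098 0.34845581]
forkP [ 7.72 22.98  0.51] slide mm 42.7
headleft [13.62 13.27  0.91] slide mm 37.8
topleft [13.59  9.61  0.78] slide mm 32.7
forkQ [0.99 0.65 0.89] slide mm 2.3
[ 0.45283744 -0.40948108  0.31466232] 21.9 0.49834822070596846
headP [13.59  9.61  0.78] Qhead [1.97 1.75 0.96] btnP [11.69 11.2   0.93]
top ([21, 47, 86, 7, 252], [[210.89999389648438, 200.0], [296.0, 196.3000030517578], [296.1000061035156, 199.8000030517578], [211.0, 203.5]])
side ([33, 22, 62, 65, 465], [[222.3000030517578, 275.3999938964844], [279.70001220703125, 209.1999969482422], [284.1000061035156, 213.10000610351562], [226.6999969482422, 279.20001220703125]])
t [([0.563, -0.175, 0.222], 0.84), ([0.214, -0.474, 0.016], 0.62), ([0.411, -0.607, 0.005], 0.3)]
s [([0.558, -0.153, 0.217], 0.92), ([0.227, -0.404, 0.009], 0.81)]
pred top-face -0.12 [312.1 198.1] [282.2 213.9]
pred top-face 0 [260.5 200.6] [255.7 243.8]
pred top-face 0.12 [208.6 203.1] [225.  278.4]
```

Run:
```python
from h import *
t=cv2.imread('pics/t10.png')[:,:,::-1]; s=cv2.imread('pics/s10.png')[:,:,::-1]
f=lambda im,u,v:cv2.remap(np.ascontiguousarray(im),np.float32([[u]]),np.float32([[v]]),cv2.INTER_LINEAR)[0,0].tolist()
a,b=np.array([211,201.7]),np.array([296,198.05])
print("R",[(u,f(t,u,a[1]+(u-211)*(b-a)[1]/85)) for u in range(294,320,2)])
print("L",[(u,f(t,u,201.8)) for u in range(205,216)])
a,b=np.array([224.5,277.3]),np.array([281.9,211.1])
print("sR",[(u,f(s,u,a[1]+(u-a[0])*(b-a)[1]/57.4)) for u in range(276,290)])
print("sL",[(u,f(s,u,a[1]+(u-a[0])*(b-a)[1]/57.4)) for u in range(218,228)])
```

```text
R [(294, [192, 153, 109]), (296, [191, 151, 107]), (298, [189, 152, 105]), (300, [190, 150, 105]), (302, [194, 155, 108]), (304, [191, 151, 105]), (306, [192, 153, 107]), (308, [192, 153, 107]), (310, [190, 149, 106]), (312, [185, 147, 104]), (314, [147, 103, 70]), (316, [113, 93, 74]), (318, [113, 108, 95])]
L [(205, [197, 189, 165]), (206, [197, 187, 166]), (207, [196, 186, 166]), (208, [195, 185, 163]), (209, [188, 175, 152]), (210, [179, 155, 127]), (211, [191, 154, 111]), (212, [194, 155, 107]), (213, [197, 156, 111]), (214, [197, 156, 111]), (215, [197, 157, 107])]
sR [(276, [223, 181, 131]), (277, [223, 180, 131]), (278, [223, 180, 130]), (279, [222, 179, 130]), (280, [223, 179, 129]), (281, [195, 163, 122]), (282, [147, 131, 106]), (283, [148, 135, 110]), (284, [162, 147, 120]), (285, [171, 155, 126]), (286, [161, 146, 119]), (287, [144, 131, 109]), (288, [183, 169, 142]), (289, [223, 208, 176])]
sL [(218, [232, 223, 193]), (219, [232, 222, 193]), (220, [232, 223, 193]), (221, [232, 222, 193]), (222, [232, 222, 193]), (223, [213, 195, 165]), (224, [142, 116, 87]), (225, [162, 131, 95]), (226, [211, 171, 123]), (227, [229, 188, 135])]
```

Run:
```python
from h import *
from scipy.optimize import least_squares
t=bot.read_camera("top"); s=bot.read_camera("side")
for n,a,b in (("L",(210,201.8),(224.3,277.5)),("R",(313.5,197.3),(281.6,211.4))):
    r=least_squares(lambda q:np.r_[proj(t,q)-a,proj(s,q)-b],[.56,-.16,.2],x_scale=.01); print(n,r.x.round(4),r.fun.round(2))
```

```text
L [ 0.56   -0.0503  0.2155] [-0.03 -0.07  0.06  0.02]
R [ 0.5669 -0.2903  0.2207] [-0.17 -0.43  0.43  0.1 ]
```

```bash
python3 -c "
from h import *
print(bot.hand_in())"
```

```text
the job is handed in; nothing more can be done
None
```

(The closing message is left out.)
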